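# Change the reagent pack under the sprung hood of a bench analyser

### The arm

A 6-joint arm with a two-finger parallel gripper is mounted at the origin on the work surface. World frame = base frame: x ahead of the robot, y to its left, z up, the work surface at z = 0. Lengths are in mm, angles in rad, forces in N, time in s.
With the tool pointing down it reaches from about 275 to 1000 mm from the base axis. Payload 8.4 kg.
Tool frame: the origin (TCP) lies where the fingers leave the gripper's body, on its centre line; the fingertips stand 73 mm ahead of it and the grasp point (between the pads) lies 54 mm ahead of it (grip_point_offset is the distance from the TCP to the grasp point, in mm); z points along the fingers, y is the direction in which the jaws open and shut (so a half turn about z gives the same grasp; the last joint's range is limited). The gripper opens to 85 mm and grips with 20 to 120 N. Pads are 22 mm wide; open, the fingers measure 114 mm over their backs; the gripper's body (76 mm by 85 mm) begins 54 mm behind the grasp point. The pads swing forward as they close: fully open they stand 13 mm farther back than shut.
Start: joints at [-1.145, 0.353, 1.633, -0, 1.155, -0.002], TCP at [259.293, -568.679, 303.881] pointing down, gripper open.
Joint ranges: [-2.63, 2.63], [-0.92, 2.1], [0.06, 2.66], [-1.3, 4.44], [0, 2.69], [-3.02, 3.02]. Speed limits (rad/s): [2.22, 2.22, 2.79, 3.14, 3.14, 3.14].

### API

Orientations are given as [roll, pitch, yaw] about the fixed x, y, z axes, in that order (R = Rz(yaw) Ry(pitch) Rx(roll)).
In Python, from rig import sense, grab_frame, sign_off, grip_point_offset gives the robot as it stands. The module is installed in compiled form; this text tells all that it offers.
- The arm moves only by the tool drive_tool, never from a script. Its argument "targets" is one flat list of numbers, 7 for each row, row after row: the shift along the tool's x, y, z in m, then the turn, a rotation vector about the tool's x, y, z in rad, then the opening, from 0 (shut) to 1 (fully open). In form: [tx, ty, tz, wx, wy, wz, grip, tx, ty, tz, wx, wy, wz, grip, ...]. A call has 1 to 12 rows; each row is the pose to reach, as a shift and turn from the pose commanded when the call began, along the tool's axes at that moment; what a row does not reach only later rows make up. A row lasts 1/12 s, in which the tool goes at most 41.7 mm and 7.16 degrees, less where a joint would pass 70% of its speed; a pose out of reach is approached as far as the arm can. A call with a gripper value outside its range is refused whole. The fingers move at their own pace and stop on an object; "force" is the grip in N (left out, the last holds). Time passes only in rows, so rows that repeat a pose let the fingers close. It gives the time, the measured TCP pose, the force and the opening at its end, in the units of the state.
- sense(): the state, without advancing time (a new reading comes with each control period).
- grab_frame(name): name is "scene" or "top" or "wrist"; returns a dict with "color" (420x560x3 uint8, blue, green, red), "vertical_fov" (degrees; the focal length in pixels is half the picture's height over the tangent of half this angle, whatever the lens; pixels are square), "cx", "cy" (the principal point, pixels), "k1" (the pictures are not rectified: a ray, as slopes to the right and down, at radius r is drawn at 1 + k1 r^2 times it, then the intrinsics apply), "world_from_camera" (4x4, takes a point from camera to world coordinates). Camera axes: x right, y down, z forward; pixel columns grow to the right and rows downward; lengths in mm; the calibration is good to about 2 mm. A picture is of the moment at which its call begins. There is no depth.
- sign_off(): hands the job in, once; it reports no verdict.
The state is a dict: "clock": time; "qpos": joint angles; "qvel": joint speeds; "joint_efforts": joint torques, N m; "eef_pos": TCP position; "tcp_rot": TCP orientation; "contact_force": force on the tool from outside, world axes, zero at the start; "wrist_torque": the same for the moment, N m; "opening": opening from 0.0 (shut) to 1.0 (fully open).
Only numpy, scipy, OpenCV 4.12 (cv2) and the standard library are available. Lean on these libraries where they do the work, as an engineer would, in place of code of your own. Each camera call takes 0.05 s, during which the arm holds its last target. There are 200 camera calls.

### The job

Change the reagent pack in the small bench analyser: press its green release button so the hood springs fully open, lift the used pack out and stand it upright in the blue tray, then put the fresh blue pack from the grey rack fully home in the empty bay and press the hood shut until it latches. Set the packs down rather than dropping them, do not tip them over, and leave the orange pack and everything else on the bench where it is.

Things in the scene. Friction and masses are not known exactly. Their poses are not given: they have to be found in the camera images.
- analyser: white bench analyser, fixed, 240 (x) x 260 (y) x 172 mm. Origin: centre of underside; x to its back, z up. Its deck slopes 30 degrees, rising from the front edge (x -120, z 70 mm) to the back (x 60, z 174): the deck's normal leans 30 degrees from vertical towards the front (-x). On it: at the front the screen (left, +y) and green release button (right, -y); behind them the hood over the bay.
- bay: open bay in the deck, for one pack. Origin: centre of its floor; z out of the bay along the deck's normal (30 degrees off vertical), y as the analyser's y, x up the slope. 42 (x) x 108 (y) mm inside, 38 mm deep: a pack has 3 to 4 mm to spare all round and is home with its foot on the floor, z along the bay's z, either way round; its body then stands 12 mm, its grip 38 mm out of the deck.
- bay_mouth (a point): centre of the bay's mouth, level with the deck, 38 mm along the bay's z from its floor; axes as bay
- release_top (a point): centre of the top face of the green release button, 26 (up the slope) x 44 (y) mm, 11 mm proud of the deck. It goes straight into the deck (bay's -z): 7 mm travel, 1.5 N at first, 5 N at the bottom; it frees the hood after about 4 mm (3.5 N) and springs back.
- release (a joint): travel of the release button in m: 0 out, 0.007 fully in. It also dips and returns by itself when the hood latches.
- lid (a joint): opening angle of the hood, rad: about 0.006 shut and latched, 1.7 open at its stop. A spring throws it open in about 0.8 s when the button is pressed and holds it there. To shut it, swing it back against the spring (1 to 3 N at its free edge), then push the last 12 mm with 5 to 10 N until the latch snaps; else it springs open again.
- lid_hinge (a point): middle of the hood's hinge line, which is parallel to the analyser's y (75 mm up the slope from the bay's centre, at deck level). The point's axes turn with the hood: y as the analyser's, x away from the free edge, z out of the hood's top; with the joint at 0 they are those of the bay. A growing angle turns about +y.
- lid_push (a point): place to push the hood: on its top's outer face, 18 mm from the free (front) edge, mid-width; 120 mm to -x and 50 mm to +z of lid_hinge in the hood's axes. The hood is a box open below, 138 long x 200 wide x 50 mm high, white with a smoked clear top. Open, it leans over the bay, top facing away from the robot, free edge 300 to 320 mm above the bench: reach the bay from the front, tool tilted.
- used_pack: used reagent pack, at the start in the bay under the hood: white box 36 (x) x 100 (y) x 50 mm (z) with a blue band and on top a blue upright grip 14 thick (x) x 60 long (y) x 26 mm high: 76 mm in all. Origin: centre of the underside, z up through the grip. 0.08 to 0.18 kg.
- used_pack_grip (a point): middle of the used pack's grip, 63 mm above its underside
- fresh_pack: fresh reagent pack, same as the used one (white, blue band and blue grip; same sizes and origin), standing in an outer slot of the rack. 0.11 to 0.22 kg.
- fresh_pack_grip (a point): middle of the fresh pack's grip, 63 mm above its underside
- other_pack: reagent pack for another test: same shape and sizes but with orange band and grip, in the other outer slot of the rack. To be left alone.
- rack: grey rack, fixed to the bench, 143 (x) x 118 (y) x 30 mm high, with three slots side by side along x, each 41 x 108 mm inside, floor 5 mm above the bench; packs stand in the two outer slots (centres at x = -46 and +46 mm), their long side along y. Origin: centre of the underside.
- tray: empty blue tray for used packs, fixed to the bench, 190 (x) x 150 (y) x 45 mm high outside, walls 5 mm, floor 5 mm thick. Origin: centre of the underside.
- wash_bottle: bystander: white bottle with red cap, 68 mm across, 165 mm high
- diluent: bystander: white jar with blue cap, 72 mm across, 115 mm high
- control_jar: bystander: small amber jar with white cap, 48 mm across, 55 mm high, between robot and analyser
- basin: bystander: blue-green bowl, 170 mm across, 60 mm high
- beaker: bystander: clear beaker, 70 mm across, 90 mm high

How it is judged:
By the outcome, as a careful person would: the job done as asked, in the order asked, and still so for the second after the job is handed in, with the robot touching nothing.
It also fails if it takes over 67 s, if anything falls off the work surface, if the arm or the gripper's body presses on something with over 40 N, if the wrist force passes 120 N, or if a joint passes its speed limit or range.

## Working session

There is one attempt and no reset: what is moved stays moved. The work goes in short steps, Python scripts to look and compute and a tool call to move; the robot and the scene stay as the last step left them, time stands still between calls to the robot, and variables do not carry over. Pictures are saved under pics/ and viewed, about 8 in all and at most 12, crops included, and the job is handed in when it is done.

Besides the shell and the picture viewer there is one more tool, called by a JSON object that holds its "name" and its "arguments", one argument or row to a line. drive_tool: Moves the arm, as the interface text tells. Its arguments: {"type":"object","properties":{"targets":{"type":"array"},"force":{"type":"number"}},"required":["targets"]}

```bash
mkdir -p pics; cat > h.py <<'E'
import numpy as np, cv2, pickle
from scipy.spatial.transform import Rotation as R
def cam(f):
    h,w=f["color"].shape[:2]; fl=h/2/np.tan(np.radians(f["vertical_fov"])/2)
    return fl,f["cx"],f["cy"],f["k1"],np.array(f["world_from_camera"])
def ray(f,u,v):
    fl,cx,cy,k,T=cam(f); d=np.array([(u-cx)/fl,(v-cy)/fl]); s=d.copy()
    for _ in range(30): s=d/(1+k*(s@s))
    return T[:3,3],T[:3,:3]@np.array([s[0],s[1],1.])
def onz(f,u,v,z):
    o,d=ray(f,u,v); return o+d*(z-o[2])/d[2]
def proj(f,P):
    fl,cx,cy,k,T=cam(f); P=np.atleast_2d(P); c=(P-T[:3,3])@T[:3,:3]; s=c[:,:2]/c[:,2:]
    s=s*(1+k*(s**2).sum(1,keepdims=True)); return s*fl+[cx,cy]
def save(f,n):
    cv2.imwrite(f"pics/{n}.png",f["color"]); pickle.dump(f,open(f"pics/{n}.pkl","wb"))
def load(n): return pickle.load(open(f"pics/{n}.pkl","rb"))
def delta(s,pos,Rt):
    """shift in m (tool axes) and rotvec from state s to world pose"""
    R0=R.from_euler('xyz',s["tcp_rot"]); t=R0.inv().apply(np.array(pos)-s["eef_pos"])/1000
    return np.round(t,4),np.round((R0.inv()*Rt).as_rotvec(),4)
E
python3 - <<'E'
from h import *; from rig import *
s=sense(); print(s, grip_point_offset)
for n in("scene","top"):
    f=grab_frame(n); save(f,n+"0"); print(n,f["vertical_fov"],f["cx"],f["cy"],f["k1"],np.round(f["world_from_camera"],2).tolist())
    cv2.imwrite(f"pics/{n}0b.png",cv2.resize(f["color"],(800,600),interpolation=cv2.INTER_CUBIC))
E
```

```text
{'clock': 0.0, 'qpos': array([-1.14538153e+00,  3.53666047e-01,  1.63412533e+00, -1.06948111e-05,
        1.15521339e+00, -2.39261145e-03]), 'qvel': array([-0.00159465, -0.00203268, -0.00155749, -0.00052691,  0.00033696,
       -0.0018229 ]), 'joint_efforts': array([ 2.03945478e-03, -6.05245256e+01, -3.42065656e+01,  9.13294434e-05,
        9.36351833e-03, -1.45862185e-05]), 'eef_pos': array([ 259.1453925 , -568.33187433,  303.15420534]), 'tcp_rot': array([-3.14018052e+00,  6.39971055e-06,  4.27811735e-01]), 'contact_force': array([-0.44617405, -0.49293699,  0.10770055]), 'wrist_torque': array([-0.02524824, -0.00648058, -0.01912398]), 'opening': 1.0028368346310659} 53.900000000000006
scene 42.3241406090707 275.8777478776459 212.42634282878515 -0.01582455527689112 [[0.27, 0.78, -0.57, 1588.48], [0.96, -0.22, 0.16, -272.65], [-0.0, -0.59, -0.81, 1594.69], [0.0, 0.0, 0.0, 1.0]]
top 45.56571178713539 289.77783903462074 217.7867715197242 -0.054417831345322604 [[0.0, -0.98, 0.19, 261.39], [-1.0, -0.0, 0.02, 5.87], [-0.02, -0.19, -0.98, 1653.36], [0.0, 0.0, 0.0, 1.0]]
```

View pics/top0b.png

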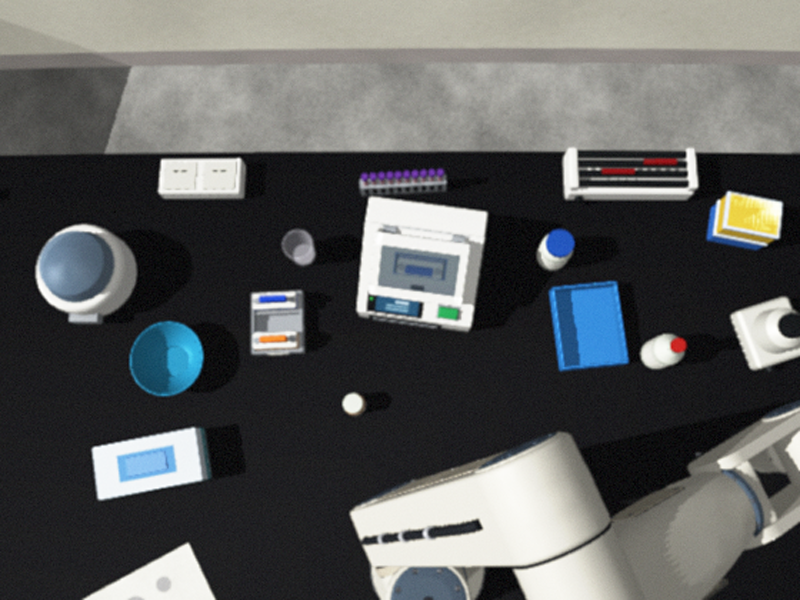

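View pics/scene0b.png

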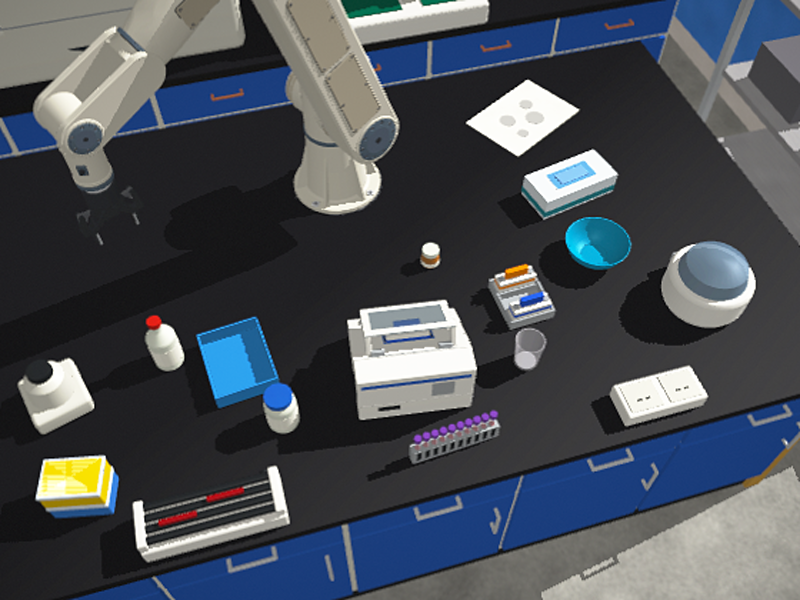

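The top view shows, in enlarged pixels, the analyser at (420,265), the rack at (277,322) with the blue pack at the back (272,299) and orange in front, and the tray at (588,325). The jar is at (353,404). I'll take a closer crop to measure.

```bash
python3 - <<'E'
from h import *
f=load("top0"); c=f["color"]
a=cv2.resize(c[130:240,245:350],None,fx=5,fy=5,interpolation=cv2.INTER_CUBIC)   #525x550
b=cv2.resize(c[195:255,165:220],None,fx=5,fy=5,interpolation=cv2.INTER_CUBIC)   #275x300
t=cv2.resize(c[190:265,380:445],(260,300),interpolation=cv2.INTER_CUBIC) # x4 
o=np.zeros((600,800,3),np.uint8); o[:550,:525]=a; o[:300,525:]=b; o[300:600,525:785]=t
cv2.imwrite("pics/crop1.png",o)
E
```

```text
(no output)
```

View pics/crop1.png

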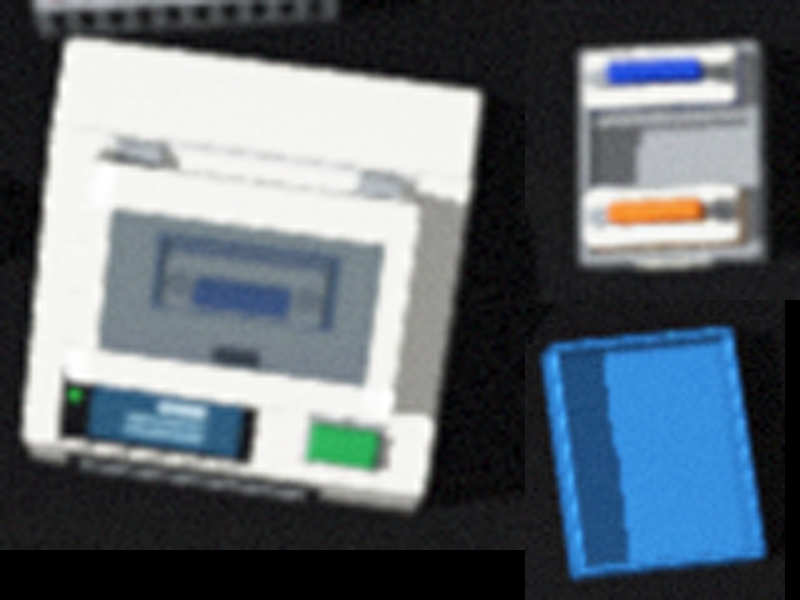

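Crop 1 shows the analyser's back top corners at (68,38) and (482,92), its front deck corners near (25,440) and (428,492), and the button centre at (345,443). The blue grip is at (655,71), the rack corners at (578,47)…(767,257), and the tray rim at (545,345)…(767,553). From these I can compute poses.

```bash
cat > est.py <<'E'
from h import *
from scipy.optimize import least_squares
f=load("top0")
A=lambda x,y:((x+.5)/5-.5+245,(y+.5)/5-.5+130)
B=lambda x,y:((x-525+.5)/5-.5+165,(y+.5)/5-.5+195)
C=lambda x,y:((x-525+.5)/4-.5+380,(y-300+.5)/4-.5+190)
def fit(P,px,x0):
    P=np.array(P,float);px=np.array(px)
    def w(q): c,s=np.cos(q[2]),np.sin(q[2]); return np.c_[q[0]+c*P[:,0]-s*P[:,1],q[1]+s*P[:,0]+c*P[:,1],P[:,2]]
    r=least_squares(lambda q:(proj(f,w(q))-px).ravel(),x0,x_scale=[100,100,1]); return r.x,r.fun.round(1)
an=fit([[120,130,172],[120,-130,172],[-120,130,70],[-120,-130,70]],[A(68,38),A(482,92),A(25,440),A(428,492)],[600,0,0])
ra=fit([[71.5,59,30],[71.5,-59,30],[-71.5,59,30],[-71.5,-59,30],[46,0,81],[-46,0,81]],[B(578,47),B(762,42),B(580,265),B(767,257),B(655,71),B(656,211)],[600,200,0])
tr=fit([[95,75,45],[95,-75,45],[-95,-75,45],[-95,75,45]],[C(545,345),C(733,328),C(767,553),C(573,577)],[600,-300,0])
E
python3 - <<'E'
from est import *
for n,v in(("an",an),("ra",ra),("tr",tr)): print(n,v[0].round(3),v[1])
# button: top face lies on deck + 11mm normal
x,y,th=an[0]; M=R.from_euler('z',th).as_matrix()
o,d=ray(f,*A(345,443)); n=M@[-.5,0,.866]; p0=M@[-120,0,70]+[x,y,0]+11*n
p=o+d*((p0-o)@n)/(d@n); print("button",p.round(1),(M.T@(p-[x,y,0])).round(1))
o,d=ray(f,*A(241,297)); p0=M@[-120,0,70]+[x,y,0]+38*n
p=o+d*((p0-o)@n)/(d@n); print("usedgriptop",p.round(1),(M.T@(p-[x,y,0])).round(1))
for q,z in(((655,71),81),((656,211),81)): print("pack",onz(f,*B(*q),z).round(1))
print("jar",onz(f,353/800*560,404/600*420,55).round(0),"dil",onz(f,560/800*560,243*.7,115).round(0),"wash",onz(f,678*.7,345*.7,165).round(0),"beaker",onz(f,299*.7,246*.7,90).round(0))
E
```

```text
an [ 6.63526e+02  1.71320e+01 -1.32000e-01] [ 0.1 -0.2  0.2 -0.7  0.2  0.4 -0.4  0.5]
ra [5.44748e+02 3.50731e+02 4.90000e-02] [ 1.   0.9 -0.7  0.3  0.7 -0.2 -1.  -0.3 -0.  -0.4 -0.  -0.2]
tr [ 5.36992e+02 -3.65867e+02  9.80000e-02] [ 0.8  0.  -1.2 -0.  -1.1  0.8  1.4 -0.7]
button [556.4 -43.4  95.2] [-98.3 -74.1  95.2]
usedgriptop [633.9  22.1 165.8] [-30.    1.  165.8]
pack [589.4 352.9  81. ]
pack [498.  348.4  81. ]
jar [354. 168.  55.] dil [ 709. -294.  115.] wash [ 472. -525.  165.] beaker [709. 295.  90.]
```

```bash
cat > go.py <<'E'
from est import *
from rig import *
th=an[0][2]; M=R.from_euler('z',th).as_matrix(); O=np.array([an[0][0],an[0][1],0])
L=lambda p: M@np.array(p,float)+O          # analyser -> world
def tilt(a,yaw=th):                         # tool tilted a deg to front, tool x = +y of yaw frame
    a=np.radians(a); z=np.array([np.sin(a),0,-np.cos(a)]); x=np.array([0,1,0]); y=np.cross(z,x)
    return R.from_euler('z',yaw)*R.from_matrix(np.c_[x,y,z])
def tcp(p,Rt,ahead): return np.array(p)-ahead*Rt.as_matrix()[:,2]
def show(p,Rt,ahead,s=None):
    s=s or sense(); t,w=delta(s,tcp(p,Rt,ahead),Rt); print("t",t.tolist(),"w",w.tolist(),"|t|mm",round(np.linalg.norm(t)*1000),"deg",round(np.degrees(np.linalg.norm(w))))
E
python3 - <<'E'
from go import *
b=L([-98.3,-74.1,95.2]); n=M@[-.5,0,.866]; print(b)
Rt=tilt(40); show(b+35*n+np.array([0,0,0]),Rt,73)
print(tcp(b+35*n,Rt,73))
E
```

```text
[556.35491885 -43.43314677  95.2       ]
t [0.4336, -0.3884, 0.1223] w [-0.6378, 0.352, -0.9689] |t|mm 595 deg 69
[492.48810941 -34.9822636  181.43124435]
```

{"name": "drive_tool", "arguments": {
  "targets": [0.434,-0.388,0.06,-0.638,0.352,-0.969,0,0.434,-0.388,0.06,-0.638,0.352,-0.969,0,0.434,-0.388,0.06,-0.638,0.352,-0.969,0,0.434,-0.388,0.06,-0.638,0.352,-0.969,0,0.434,-0.388,0.06,-0.638,0.352,-0.969,0,0.434,-0.388,0.06,-0.638,0.352,-0.969,0,0.434,-0.388,0.122,-0.638,0.352,-0.969,0,0.434,-0.388,0.122,-0.638,0.352,-0.969,0,0.434,-0.388,0.122,-0.638,0.352,-0.969,0,0.434,-0.388,0.122,-0.638,0.352,-0.969,0,0.434,-0.388,0.122,-0.638,0.352,-0.969,0,0.434,-0.388,0.122,-0.638,0.352,-0.969,0]
}}

```text
clock: 1.1
eef_pos: [427.5, -197.8, 235.7]
tcp_rot: [2.447, -0.008, 1.425]
contact_force: [1.6, 0.2, 0.7]
opening: 0.001
```

```bash
python3 - <<'E'
from go import *
s=sense(); print(s["clock"],s["eef_pos"],s["opening"])
b=L([-98.3,-74.1,95.2]); n=M@[-.5,0,.866]
Rt=tilt(40); show(b+35*n,Rt,73); show(b+4*n,Rt,73)
E
```

```text
1.1 [ 427.53500317 -197.81352195  235.67035506] 0.0012635249852563037
t [0.1701, -0.0044, 0.0688] w [-0.0031, 0.0026, -0.0158] |t|mm 184 deg 1
t [0.1701, -0.0097, 0.0993] w [-0.0031, 0.0026, -0.0158] |t|mm 197 deg 1
```

{"name": "drive_tool", "arguments": {
  "targets": [0.17,-0.004,0.069,-0.003,0.003,-0.016,0,0.17,-0.004,0.069,-0.003,0.003,-0.016,0,0.17,-0.004,0.069,-0.003,0.003,-0.016,0,0.17,-0.004,0.069,-0.003,0.003,-0.016,0,0.17,-0.004,0.069,-0.003,0.003,-0.016,0,0.17,-0.004,0.069,-0.003,0.003,-0.016,0,0.17,-0.004,0.069,-0.003,0.003,-0.016,0]
}}

```text
clock: 1.68
eef_pos: [479.1, -89.7, 203.5]
tcp_rot: [2.432, -0.005, 1.441]
contact_force: [0.3, -0.7, 0.1]
opening: -0.002
```

```bash
python3 - <<'E'
from go import *
s=sense(); print(s["clock"],s["eef_pos"])
b=L([-98.3,-74.1,95.2]); n=M@[-.5,0,.866]
Rt=tilt(40); show(b+35*n,Rt,73); show(b+3*n,Rt,73); show(b-5*n,Rt,73)
f2=grab_frame("wrist"); save(f2,"w1"); print(np.round(f2["world_from_camera"],2).tolist(), proj(f2,b).round())
E
```

```text
1.6833 [479.11031617 -89.66059571 203.50979517]
t [0.0558, -0.0099, 0.021] w [0.0118, -0.0047, -0.0023] |t|mm 60 deg 1
t [0.0557, -0.0158, 0.0524] w [0.0118, -0.0047, -0.0023] |t|mm 78 deg 1
t [0.0556, -0.0173, 0.0603] w [0.0118, -0.0047, -0.0023] |t|mm 84 deg 1
[[0.75, -0.3, 0.59, 442.03], [-0.1, -0.93, -0.34, -17.72], [0.65, 0.2, -0.73, 256.49], [0.0, 0.0, 0.0, 1.0]] [[254. 152.]]
```

View pics/w1.png

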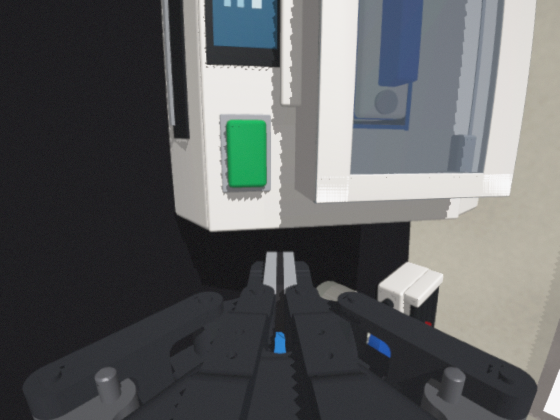

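The wrist view shows the button centre at (247,152) against a prediction of (254,152), so it sits about 4 mm further down-slope than estimated. I'll correct for that.

```bash
cat >> go.py <<'E'
n=M@[-.5,0,.866]; u=M@[.866,0,.5]; b=L([-98.3,-74.1,95.2])
E
python3 - <<'E'
from go import *
f2=load("w1"); o,d=ray(f2,247,152); p=o+d*((b-o)@n)/(d@n); print((p-b).round(1),((p-b)@u).round(1),((p-b)@(M@[0,1,0])).round(1))
b2=p; Rt=tilt(40); show(b2+35*n,Rt,73); show(b2+3*n,Rt,73); show(b2-5*n,Rt,73)
np.save("b2.npy",b2)
E
```

```text
[-4.1  0.4 -2.4] -4.7 -0.2
t [0.0549, -0.0147, 0.0195] w [0.0119, -0.0043, -0.0065] |t|mm 60 deg 1
t [0.0547, -0.0207, 0.051] w [0.0119, -0.0043, -0.0065] |t|mm 78 deg 1
t [0.0546, -0.0221, 0.0588] w [0.0119, -0.0043, -0.0065] |t|mm 83 deg 1
```

{"name": "drive_tool", "arguments": {
  "targets": [0.055,-0.0135,0.02,0.012,-0.004,-0.006,0,0.055,-0.0135,0.02,0.012,-0.004,-0.006,0,0.055,-0.0135,0.02,0.012,-0.004,-0.006,0,0.055,-0.0135,0.02,0.012,-0.004,-0.006,0,0.055,-0.017,0.037,0.012,-0.004,-0.006,0,0.055,-0.0195,0.051,0.012,-0.004,-0.006,0,0.055,-0.0195,0.051,0.012,-0.004,-0.006,0,0.055,-0.0195,0.051,0.012,-0.004,-0.006,0]
}}

```text
clock: 2.4
eef_pos: [504.0, -52.3, 156.2]
tcp_rot: [2.45, -0.028, 1.462]
contact_force: [0.2, 0.4, 0.6]
opening: 0.001
```

```bash
python3 - <<'E'
from go import *
s=sense(); print(s["clock"],s["eef_pos"],s["contact_force"].round(1)); b2=np.load("b2.npy")
Rt=tilt(40); show(b2+3*n,Rt,73); show(b2-5*n,Rt,73)
E
```

```text
2.4 [503.95204756 -52.33047861 156.20590249] [0.2 0.4 0.6]
t [0.0154, -0.0044, 0.0032] w [-0.0066, -0.0356, -0.0005] |t|mm 16 deg 2
t [0.0151, -0.0058, 0.0111] w [-0.0066, -0.0356, -0.0005] |t|mm 20 deg 2
```

{"name": "drive_tool", "arguments": {
  "targets": [0,0,0,0,0,0,0,0,0,0,0,0,0,0,0,0,0,0,0,0,0]
}}

```text
clock: 2.65
eef_pos: [504.1, -51.9, 157.1]
tcp_rot: [2.448, -0.029, 1.46]
contact_force: [-0.2, 0.4, 0.4]
opening: 0.002
```

```bash
python3 - <<'E'
from go import *
s=sense(); print(s["clock"],s["eef_pos"],s["contact_force"].round(1)); b2=np.load("b2.npy")
Rt=tilt(40); show(b2+3*n,Rt,73); show(b2-5*n,Rt,73)
E
```

```text
2.65 [504.14782435 -51.87988703 157.11269336] [-0.2  0.4  0.4]
t [0.0149, -0.0051, 0.0038] w [-0.0045, -0.0357, -0.0022] |t|mm 16 deg 2
t [0.0146, -0.0065, 0.0116] w [-0.0045, -0.0357, -0.0022] |t|mm 20 deg 2
```

```bash
python3 - <<'E'
from go import *
s=sense(); print(s["qpos"].round(3),s["qvel"].round(3))
E
```

```text
[-0.121  0.308  2.385  3.023  0.247 -3.016] [ 0.004  0.003 -0.001  0.006  0.001 -0.001]
```

{"name": "drive_tool", "arguments": {
  "targets": [0.015,-0.001,-0.003,-0.0045,-0.0357,-0.002,0,0.015,-0.001,0.001,-0.0045,-0.0357,-0.002,0,0.015,-0.001,0.001,-0.0045,-0.0357,-0.002,0,0.015,-0.001,0.001,-0.0045,-0.0357,-0.002,0]
}}

```text
clock: 2.98
eef_pos: [505.6, -50.6, 159.0]
tcp_rot: [2.449, -0.031, 1.457]
contact_force: [0.1, 0.6, -0.0]
opening: 0.001
```

```bash
python3 - <<'E'
from go import *
s=sense(); print(s["clock"],s["eef_pos"],s["contact_force"].round(1),s["qpos"].round(3)); b2=np.load("b2.npy")
Rt=tilt(40); show(b2+3*n,Rt,73); show(b2-5*n,Rt,73)
E
```

```text
2.9833 [505.62744374 -50.55470615 158.98427998] [ 0.1  0.6 -0. ] [-0.116  0.304  2.38   3.031  0.236 -3.016]
t [0.0134, -0.0074, 0.0043] w [-0.0063, -0.0354, -0.0064] |t|mm 16 deg 2
t [0.0131, -0.0087, 0.0122] w [-0.0063, -0.0354, -0.0064] |t|mm 20 deg 2
```

The wrist flipped through its singularity and j6 is now at its limit. A quarter turn about the tool axis frees it, and a steeper tilt keeps clear of the hood.

```bash
python3 - <<'E'
from go import *
b2=np.load("b2.npy")
Rt=tilt(45)*R.from_rotvec([0,0,np.pi/2]); show(b2+12*n,Rt,73)
E
```

```text
t [0.0136, -0.0122, -0.0042] w [-0.101, 0.0458, 1.5615] |t|mm 19 deg 90
```

{"name": "drive_tool", "arguments": {
  "targets": [0.0136,-0.0122,-0.0042,-0.101,0.0458,1.5615,0,0.0136,-0.0122,-0.0042,-0.101,0.0458,1.5615,0,0.0136,-0.0122,-0.0042,-0.101,0.0458,1.5615,0,0.0136,-0.0122,-0.0042,-0.101,0.0458,1.5615,0,0.0136,-0.0122,-0.0042,-0.101,0.0458,1.5615,0,0.0136,-0.0122,-0.0042,-0.101,0.0458,1.5615,0,0.0136,-0.0122,-0.0042,-0.101,0.0458,1.5615,0,0.0136,-0.0122,-0.0042,-0.101,0.0458,1.5615,0,0.0136,-0.0122,-0.0042,-0.101,0.0458,1.5615,0,0.0136,-0.0122,-0.0042,-0.101,0.0458,1.5615,0,0.0136,-0.0122,-0.0042,-0.101,0.0458,1.5615,0,0.0136,-0.0122,-0.0042,-0.101,0.0458,1.5615,0]
}}

```text
clock: 3.98
eef_pos: [495.0, -35.6, 154.5]
tcp_rot: [3.087, -0.781, -0.049]
contact_force: [0.2, 0.4, 0.2]
opening: -0.001
```

```bash
python3 - <<'E'
from go import *
s=sense(); print(s["clock"],s["eef_pos"],s["qpos"].round(3)); b2=np.load("b2.npy")
Rt=tilt(45)*R.from_rotvec([0,0,np.pi/2]); show(b2+2*n,Rt,73);show(b2-3*n,Rt,73)
E
```

```text
3.9833 [494.96185234 -35.60910293 154.54576285] [-0.043  0.339  2.447  3.284  0.429 -1.696]
t [-0.0022, -0.0002, 0.0096] w [-0.0037, 0.0024, 0.0589] |t|mm 10 deg 3
t [-0.0035, -0.0003, 0.0144] w [-0.0037, 0.0024, 0.0589] |t|mm 15 deg 3
```

{"name": "drive_tool", "arguments": {
  "targets": [-0.0022,0,0.0096,0,0,0.05,0,-0.003,0,0.0125,0,0,0.05,0,-0.0035,0,0.0144,0,0,0.05,0,-0.004,0,0.0165,0,0,0.05,0,-0.004,0,0.0165,0,0,0.05,0]
}}

```text
clock: 4.4
eef_pos: [503.7, -36.9, 140.1]
tcp_rot: [3.129, -0.783, -0.107]
contact_force: [-1.8, 2.8, 5.2]
opening: 0.002
```

```bash
python3 - <<'E'
from go import *
s=sense(); print(s["clock"],s["eef_pos"],s["contact_force"].round(1)); b2=np.load("b2.npy")
Rt=tilt(45)*R.from_rotvec([0,0,np.pi/2]); show(b2-5*n,Rt,73)
g=grab_frame("top"); save(g,"top1"); d=cv2.absdiff(g["color"],load("top0")["color"]).max(2)[130:240,245:350]; print((d>40).mean())
E
```

```text
4.4 [503.74615875 -36.86380739 140.09844266] [-1.8  2.8  5.2]
t [-0.0001, -0.0002, -0.0002] w [-0.0042, 0.0024, 0.0171] |t|mm 0 deg 1
0.13428571428571429
```

```bash
python3 - <<'E'
from go import *
show([470,0,340],tilt(0),0)
s=sense(); print(s["tcp_rot"])
E
```

```text
t [0.1144, -0.0309, -0.1685] w [0.6127, -0.6086, -1.4652] |t|mm 206 deg 97
[ 3.1288871  -0.7829769  -0.10757596]
```

{"name": "drive_tool", "arguments": {
  "targets": [0,0,-0.035,0,0,0,0,0,0,-0.07,0,0,0,0,0.114,-0.031,-0.169,0.613,-0.609,-1.465,0.5,0.114,-0.031,-0.169,0.613,-0.609,-1.465,0.5,0.114,-0.031,-0.169,0.613,-0.609,-1.465,0.5,0.114,-0.031,-0.169,0.613,-0.609,-1.465,0.5,0.114,-0.031,-0.169,0.613,-0.609,-1.465,0.5,0.114,-0.031,-0.169,0.613,-0.609,-1.465,0.5,0.114,-0.031,-0.169,0.613,-0.609,-1.465,0.5,0.114,-0.031,-0.169,0.613,-0.609,-1.465,0.5,0.114,-0.031,-0.169,0.613,-0.609,-1.465,0.5,0.114,-0.031,-0.169,0.613,-0.609,-1.465,0.5]
}}

```text
clock: 5.45
eef_pos: [453.7, 32.0, 214.6]
tcp_rot: [2.657, -0.445, 0.957]
contact_force: [0.3, 0.0, -0.8]
opening: 0.502
```

```bash
python3 - <<'E'
from go import *
s=sense(); print(s["clock"],s["eef_pos"],s["qpos"].round(3),s["opening"])
show([470,0,340],tilt(0),0)
E
```

```text
5.45 [453.66650576  32.01375793 214.57665764] [ 0.065  0.074  2.423  1.924  0.005 -1.132] 0.5017376048088493
t [0.0389, 0.0842, -0.0917] w [0.575, -0.3145, -0.5731] |t|mm 130 deg 50
```

{"name": "drive_tool", "arguments": {
  "targets": [0.039,0.084,-0.092,0.575,-0.315,-0.573,0.5,0.039,0.084,-0.092,0.575,-0.315,-0.573,0.5,0.039,0.084,-0.092,0.575,-0.315,-0.573,0.5,0.039,0.084,-0.092,0.575,-0.315,-0.573,0.5,0.039,0.084,-0.092,0.575,-0.315,-0.573,0.5,0.039,0.084,-0.092,0.575,-0.315,-0.573,0.5,0.039,0.084,-0.092,0.575,-0.315,-0.573,0.5,0.039,0.084,-0.092,0.575,-0.315,-0.573,0.5,0.039,0.084,-0.092,0.575,-0.315,-0.573,0.5,0.039,0.084,-0.092,0.575,-0.315,-0.573,0.5,0.039,0.084,-0.092,0.575,-0.315,-0.573,0.5,0.039,0.084,-0.092,0.575,-0.315,-0.573,0.5]
}}

```text
clock: 6.45
eef_pos: [470.0, -1.6, 341.6]
tcp_rot: [3.06, -0.074, 1.374]
contact_force: [-0.1, 0.3, -0.7]
opening: 0.503
```

```bash
python3 - <<'E'
from go import *
s=sense(); print(s["clock"],s["eef_pos"],s["tcp_rot"],s["qpos"].round(3),s["opening"])
show([470,0,340],tilt(0),0)
for k in("top","wrist"):
    f2=grab_frame(k); save(f2,k+"2")
c=load("wrist2")["color"]; t=load("top2")["color"]
o=np.zeros((600,800,3),np.uint8); o[:315,:420]=cv2.resize(c,(420,315),interpolation=cv2.INTER_AREA); o[:600,420:800]=cv2.resize(t[110:230,245:321],(380,600),interpolation=cv2.INTER_CUBIC); o[315:600,:380]=cv2.resize(load("scene0")["color"][0:1,0:1],(380,285)); 
cv2.imwrite("pics/c2.png",o)
E
```

```text
6.45 [469.96868399  -1.56925376 341.64867202] [ 3.06000499 -0.07368884  1.37417355] [-0.041  0.027  1.956  0.068  1.067  0.128] 0.5026855606761951
t [0.0014, -0.0004, 0.0017] w [0.0839, -0.071, -0.068] |t|mm 2 deg 7
```

View pics/c2.png

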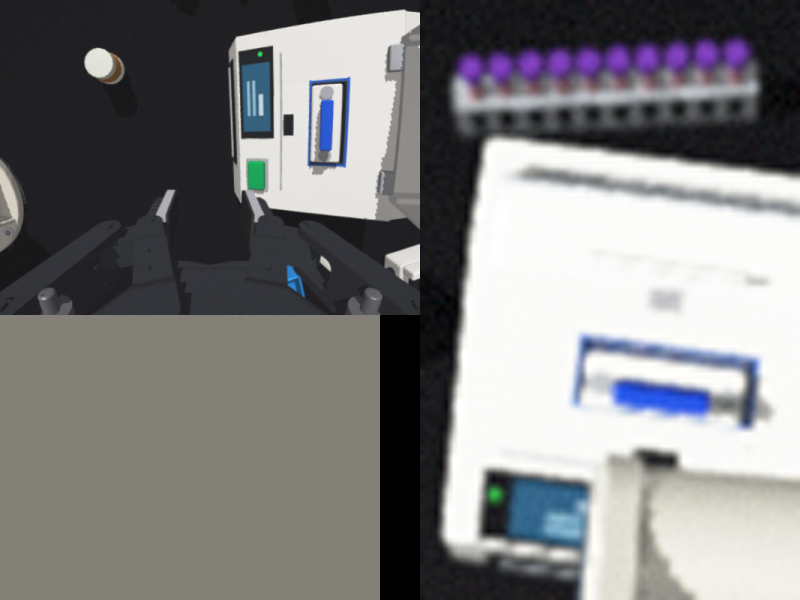

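The hood is open. The bay mouth in the wrist crop has corners (309,79), (350,78), (346,167) and (309,165), with the blue grip centred near (326,125). Next I'll refine that in an enlarged crop.

```bash
python3 - <<'E'
from go import *
g=load("wrist2"); c=g["color"][90:235,395:480]; cv2.imwrite("pics/c3.png",cv2.resize(c,None,fx=4,fy=4,interpolation=cv2.INTER_CUBIC))
m=np.array([-11,0,133.]); 
for nm,p in (("mouthctr",[0,0,0]),("c1",[-21,54,0]),("c2",[21,54,0]),("c3",[21,-54,0]),("c4",[-21,-54,0]),("gt1",[-7,30,38]),("gt2",[7,30,38]),("gt3",[7,-30,38]),("gt4",[-7,-30,38])):
    w=L(m)+p[0]*u+p[1]*(M@[0,1,0])+p[2]*n; q=proj(g,w)[0]; print(nm,q.round(1),((q-[395,90]+.5)*4-.5).round())
E
```

```text
mouthctr [438.9 163.7] [177. 296.]
c1 [417.  109.3] [89. 79.]
c2 [464.4 105.2] [279.  62.]
c3 [459.7 217.5] [260. 511.]
c4 [415.2 216.2] [ 82. 506.]
gt1 [433.  131.6] [153. 168.]
gt2 [450.7 130.5] [224. 163.]
gt3 [448.2 199.9] [214. 441.]
gt4 [431.2 199.7] [146. 440.]
```

View pics/c3.png

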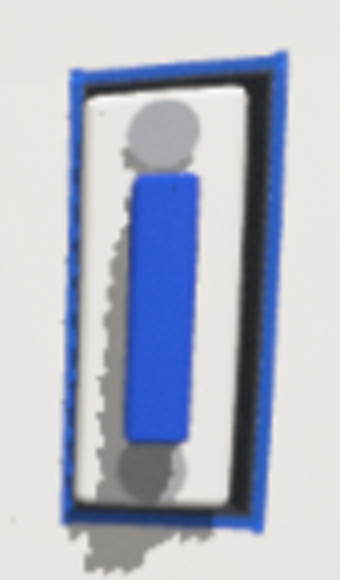

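The grip's top face spans (125–200, 173–441), about 5 mm down-slope of the prediction. The mouth's inner edge is offset about -1.7 mm up-slope and -1.4 mm in y.

```bash
cat >> go.py <<'E'
ya=M@[0,1,0]; mouth=L([-11,0,133.])-1.7*u-1.4*ya      # measured bay mouth
ugrip=L([-11,0,133.])-4.7*u-1*ya                       # used pack axis at deck level
E
python3 - <<'E'
from go import *
show(ugrip+90*n,tilt(30),54); show(ugrip+34*n,tilt(30),54); print(tcp(ugrip+90*n,tilt(30),54))
E
```

```text
t [0.0409, 0.0907, 0.0965] w [-0.4385, -0.0545, -0.0841] |t|mm 139 deg 26
t [0.039, 0.1146, 0.1472] w [-0.4385, -0.0545, -0.0841] |t|mm 191 deg 26
[577.07672298  27.56210125 255.3553718 ]
```

{"name": "drive_tool", "arguments": {
  "targets": [0.041,0.091,0.096,-0.4385,-0.0545,-0.0841,0.5,0.041,0.091,0.096,-0.4385,-0.0545,-0.0841,0.5,0.041,0.091,0.096,-0.4385,-0.0545,-0.0841,0.5,0.041,0.091,0.096,-0.4385,-0.0545,-0.0841,0.5,0.041,0.091,0.096,-0.4385,-0.0545,-0.0841,0.5,0.041,0.091,0.096,-0.4385,-0.0545,-0.0841,0.5,0.041,0.091,0.096,-0.4385,-0.0545,-0.0841,0.5,0.041,0.091,0.096,-0.4385,-0.0545,-0.0841,0.5]
}}

```text
clock: 7.22
eef_pos: [575.9, 26.5, 257.0]
tcp_rot: [2.617, -0.003, 1.434]
contact_force: [0.0, 0.3, -0.7]
opening: 0.499
```

```bash
python3 - <<'E'
from go import *
s=sense(); print(s["clock"],s["eef_pos"],s["qpos"].round(3),s["opening"])
show(ugrip+90*n,tilt(30),54); show(ugrip+34*n,tilt(30),54)
E
```

```text
7.2167 [575.86602498  26.46708979 257.01960737] [ 0.096  0.181  2.086 -0.311  0.378  0.495] 0.49904600606128297
t [0.0012, 0.0001, 0.002] w [0.0007, -0.0, -0.0059] |t|mm 2 deg 0
t [0.0012, 0.0, 0.058] w [0.0007, -0.0, -0.0059] |t|mm 58 deg 0
```

{"name": "drive_tool", "arguments": {
  "targets": [0.001,0,0.02,0,0,-0.006,0.5,0.001,0,0.04,0,0,-0.006,0.5,0.001,0,0.05,0,0,-0.006,0.5,0.001,0,0.058,0,0,-0.006,0.5,0.001,0,0.058,0,0,-0.006,0.5,0.001,0,0.058,0,0,-0.006,0.1,0.001,0,0.058,0,0,-0.006,0.05,0.001,0,0.058,0,0,-0.006,0.05,0.001,0,0.058,0,0,-0.006,0.05,0.001,0,0.058,0,0,-0.006,0.05],
  "force": 50
}}

```text
clock: 8.05
eef_pos: [605.5, 24.3, 206.7]
tcp_rot: [2.615, 0.001, 1.441]
contact_force: [-0.2, -0.6, 7.7]
opening: 0.152
```

```bash
python3 - <<'E'
from go import *
s=sense(); print(s["clock"],s["eef_pos"],s["qpos"].round(3),s["opening"],s["contact_force"])
show(ugrip+34*n,tilt(30),54); show(ugrip+(34+75)*n,tilt(30),54)
E
```

```text
8.05 [605.49441194  24.31150714 206.71924735] [ 0.086  0.305  2.066 -0.408  0.275  0.581] 0.15205557486352292 [-0.24158327 -0.64133832  7.71975047]
t [-0.0005, -0.0004, -0.0004] w [0.0028, -0.0003, 0.002] |t|mm 1 deg 0
t [-0.0005, -0.0002, -0.0754] w [0.0028, -0.0003, 0.002] |t|mm 75 deg 0
```

```bash
python3 - <<'E'
from go import *
show(ugrip+(34+75)*n,tilt(30),54)
show([510,-150,320],tilt(0,-.3),0)
E
```

```text
t [-0.0005, -0.0002, -0.0754] w [0.0028, -0.0003, 0.002] |t|mm 75 deg 0
t [-0.1853, -0.0055, -0.1341] w [0.5252, -0.0441, 0.1666] |t|mm 229 deg 32
```

{"name": "drive_tool", "arguments": {
  "targets": [0,0,-0.02,0,0,0,0.05,0,0,-0.045,0,0,0,0.05,0,0,-0.075,0,0,0,0.05,0,-0.01,-0.09,0,0,0,0.05,-0.04,-0.02,-0.105,0.1,0,0.02,0.05,-0.185,-0.0055,-0.134,0.525,-0.044,0.167,0.05,-0.185,-0.0055,-0.134,0.525,-0.044,0.167,0.05,-0.185,-0.0055,-0.134,0.525,-0.044,0.167,0.05,-0.185,-0.0055,-0.134,0.525,-0.044,0.167,0.05,-0.185,-0.0055,-0.134,0.525,-0.044,0.167,0.05,-0.185,-0.0055,-0.134,0.525,-0.044,0.167,0.05,-0.185,-0.0055,-0.134,0.525,-0.044,0.167,0.05]
}}

```text
clock: 9.05
eef_pos: [509.1, -149.5, 318.2]
tcp_rot: [-3.139, 0.0, 1.27]
contact_force: [0.6, 1.8, -1.3]
opening: 0.148
```

```bash
python3 - <<'E'
from go import *
s=sense(); print(s["clock"],s["eef_pos"],s["tcp_rot"],s["qpos"].round(3),s["opening"],s["contact_force"])
show([537,-366,190],tilt(0,-.4),0);show([537,-366,133],tilt(0,-.4),0)
f2=grab_frame("scene"); save(f2,"s3"); cv2.imwrite("pics/s3.png",cv2.resize(f2["color"][150:330,120:400],(784,504),interpolation=cv2.INTER_CUBIC))
E
```

```text
9.05 [ 509.08719767 -149.48696737  318.23354337] [-3.13853912e+00  4.57433023e-04  1.26999334e+00] [-0.288  0.193  1.817 -0.     1.134  0.013] 0.14776618885164655 [ 0.57073294  1.752549   -1.2748495 ]
t [-0.1985, 0.0912, 0.128] w [-0.003, 0.0006, 0.0992] |t|mm 253 deg 6
t [-0.1984, 0.0914, 0.185] w [-0.003, 0.0006, 0.0992] |t|mm 286 deg 6
```

View pics/s3.png

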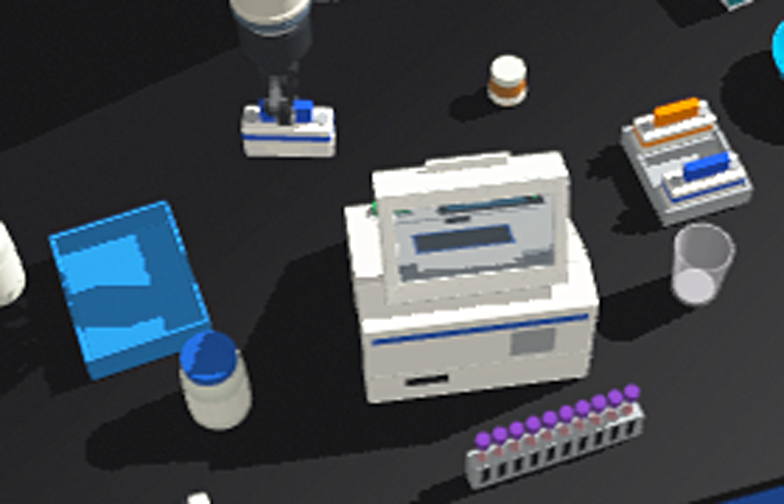

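The view shows the used pack held upright at (290,130), the hood open and the bay empty. Next is the tray.

{"name": "drive_tool", "arguments": {
  "targets": [-0.1985,0.091,0.09,-0.003,0,0.1,0.05,-0.1985,0.091,0.09,-0.003,0,0.1,0.05,-0.1985,0.091,0.09,-0.003,0,0.1,0.05,-0.1985,0.091,0.09,-0.003,0,0.1,0.05,-0.1985,0.091,0.09,-0.003,0,0.1,0.05,-0.1985,0.091,0.09,-0.003,0,0.1,0.05,-0.1985,0.091,0.12,-0.003,0,0.1,0.05,-0.1985,0.091,0.145,-0.003,0,0.1,0.05,-0.1985,0.091,0.165,-0.003,0,0.1,0.05,-0.1985,0.091,0.177,-0.003,0,0.1,0.05,-0.1985,0.091,0.183,-0.003,0,0.1,0.05,-0.1985,0.091,0.183,-0.003,0,0.1,0.05]
}}

```text
clock: 10.1
eef_pos: [537.2, -365.0, 134.9]
tcp_rot: [-3.141, 0.001, 1.172]
contact_force: [-0.4, -0.2, -0.3]
opening: 0.153
```

```bash
python3 - <<'E'
from go import *
s=sense(); print(s["clock"],s["eef_pos"],s["tcp_rot"],s["opening"],s["contact_force"])
E
```

```text
10.1 [ 537.23482113 -365.00489318  134.90342156] [-3.14062395e+00  5.57179728e-04  1.17183843e+00] 0.15269378878220505 [-0.38949096 -0.21214509 -0.27279359]
```

Not touching yet, so I'll lower in 1–2 mm steps.

{"name": "drive_tool", "arguments": {
  "targets": [0,0,0.002,0,0,0,0.05,0,0,0.003,0,0,0,0.05,0,0,0.004,0,0,0,0.05,0,0,0.004,0,0,0,0.05]
}}

```text
clock: 10.43
eef_pos: [537.8, -366.6, 132.8]
tcp_rot: [3.139, 0.001, 1.17]
contact_force: [0.7, 0.1, -1.6]
opening: 0.153
```

{"name": "drive_tool", "arguments": {
  "targets": [0,0,0.001,0,0,0,0.05,0,0,0.002,0,0,0,0.05,0,0,0.003,0,0,0,0.05,0,0,0.003,0,0,0,0.05]
}}

```text
clock: 10.77
eef_pos: [537.8, -367.0, 130.5]
tcp_rot: [3.139, 0.002, 1.17]
contact_force: [-2.8, 0.1, 11.2]
opening: 0.152
```

{"name": "drive_tool", "arguments": {
  "targets": [0,0,-0.001,0,0,0,0.3,0,0,-0.001,0,0,0,0.5,0,0,-0.001,0,0,0,0.5,0,0,-0.02,0,0,0,0.5,0,0,-0.06,0,0,0,0.5,0,0,-0.1,0,0,0,0.5,0,0,-0.14,0,0,0,0.5]
}}

```text
clock: 11.35
eef_pos: [536.9, -365.9, 269.8]
tcp_rot: [-3.141, 0.001, 1.17]
contact_force: [1.0, -0.3, 0.3]
opening: 0.501
```

```bash
python3 - <<'E'
from go import *
s=sense(); print(s["clock"],s["eef_pos"],s["tcp_rot"],s["opening"],s["contact_force"])
show([450,0,320],tilt(0,-.1),0); show([586,350,250],tilt(0,.049),0)
f2=grab_frame("top"); save(f2,"t4"); cv2.imwrite("pics/t4.png",cv2.resize(f2["color"][180:275,370:455],None,fx=4,fy=4,interpolation=cv2.INTER_CUBIC))
E
```

```text
11.35 [ 536.9259497  -365.94023962  269.83511677] [-3.14088957e+00  6.90919630e-04  1.17036100e+00] 0.5010133931823478 [ 1.00188491 -0.31004289  0.27512938]
t [0.3031, -0.2227, -0.0502] w [-0.0008, 0.0006, -0.3004] |t|mm 379 deg 17
t [0.6784, -0.2339, 0.0195] w [-0.0008, 0.0005, -0.4494] |t|mm 718 deg 26
```

View pics/t4.png

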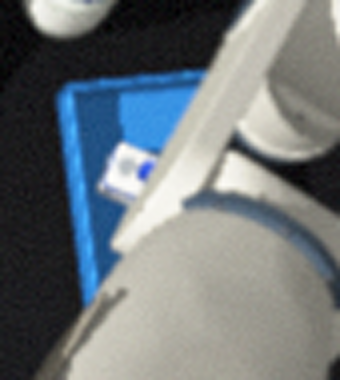

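The part-hidden pack at (130,175) stands upright in the tray, top face up. Now for the fresh pack, going around the front.

{"name": "drive_tool", "arguments": {
  "targets": [0.303,-0.223,-0.05,0,0,-0.3,0.5,0.303,-0.223,-0.05,0,0,-0.3,0.5,0.303,-0.223,-0.05,0,0,-0.3,0.5,0.303,-0.223,-0.05,0,0,-0.3,0.5,0.303,-0.223,-0.05,0,0,-0.3,0.5,0.303,-0.223,-0.05,0,0,-0.3,0.5,0.303,-0.223,-0.05,0,0,-0.3,0.5,0.303,-0.223,-0.05,0,0,-0.3,0.5,0.303,-0.223,-0.05,0,0,-0.3,0.5,0.678,-0.234,0,0,0,-0.45,0.5,0.678,-0.234,0.01,0,0,-0.45,0.5,0.678,-0.234,0.02,0,0,-0.45,0.5]
}}

```text
clock: 12.4
eef_pos: [495.3, 112.8, 298.3]
tcp_rot: [3.139, 0.001, 1.623]
contact_force: [1.2, -1.0, -0.3]
opening: 0.5
```

```bash
python3 - <<'E'
from go import *
s=sense(); print(s["clock"],s["eef_pos"],s["tcp_rot"],s["opening"])
show([586,350,240],tilt(0,.049),0)
E
```

```text
12.4 [495.3457927  112.84717174 298.25989675] [3.13907409e+00 9.97973545e-04 1.62275865e+00] 0.4998295641857575
t [0.2322, 0.1027, 0.0583] w [0.0025, 0.001, 0.003] |t|mm 261 deg 0
```

{"name": "drive_tool", "arguments": {
  "targets": [0.23,0.09,0.058,0.0025,0,0.003,0.5,0.23,0.09,0.058,0.0025,0,0.003,0.5,0.23,0.09,0.058,0.0025,0,0.003,0.5,0.23,0.09,0.058,0.0025,0,0.003,0.5,0.23,0.09,0.058,0.0025,0,0.003,0.5,0.23,0.09,0.058,0.0025,0,0.003,0.5,0.23,0.09,0.058,0.0025,0,0.003,0.5,0.23,0.09,0.058,0.0025,0,0.003,0.5,0.23,0.09,0.058,0.0025,0,0.003,0.5]
}}

```text
clock: 13.15
eef_pos: [573.1, 344.5, 238.8]
tcp_rot: [-3.138, 0.002, 1.618]
contact_force: [-0.6, -0.4, 0.0]
opening: 0.496
```

```bash
python3 - <<'E'
from go import *
s=sense(); print(s["clock"],s["eef_pos"],s["tcp_rot"],s["opening"])
g=grab_frame("wrist"); save(g,"w5")
c=g["color"]; hsv=cv2.cvtColor(c,cv2.COLOR_BGR2HSV)
P=np.array([589.4,352.9,81.]); print(proj(g,P))
v=c.copy()
for dx in(-7,7):
  for dy in(-30,30):
    q=proj(g,P+[dx-dy*.049,dy+dx*.049,0])[0]; cv2.circle(v,(int(q[0]),int(q[1])),3,(0,0,255),-1); print(q.round(1))
cv2.imwrite("pics/w5.png",v)
E
```

```text
13.15 [573.11543666 344.48143721 238.76563753] [-3.13813983e+00  2.37222260e-03  1.61821831e+00] 0.49646297800954875
[[302.4813636  211.05692561]]
[293.1 246.9]
[294.  172.7]
[310.4 246.9]
[312.5 172.7]
```

View pics/w5.png

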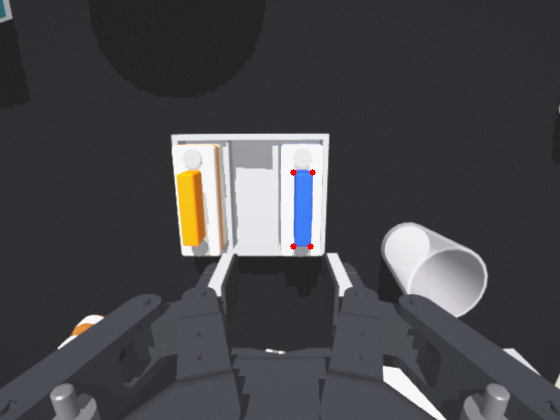

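The predicted corners coincide with the blue grip (293–312, 171–246). The position is good, so I'll descend and grasp.

```bash
python3 - <<'E'
from go import *
show([589.5,354,185],tilt(0,.049),0);show([589.5,354,132],tilt(0,.049),0)
E
```

```text
t [0.0095, 0.0169, 0.0542] w [-0.003, 0.0021, -0.0025] |t|mm 58 deg 0
t [0.0096, 0.0171, 0.1072] w [-0.003, 0.0021, -0.0025] |t|mm 109 deg 0
```

{"name": "drive_tool", "arguments": {
  "targets": [0.0095,0.017,0.03,-0.003,0.002,-0.0025,0.5,0.0095,0.017,0.055,-0.003,0.002,-0.0025,0.5,0.0095,0.017,0.075,-0.003,0.002,-0.0025,0.5,0.0095,0.017,0.095,-0.003,0.002,-0.0025,0.5,0.0095,0.017,0.106,-0.003,0.002,-0.0025,0.5,0.0095,0.017,0.106,-0.003,0.002,-0.0025,0.5,0.0095,0.017,0.106,-0.003,0.002,-0.0025,0.1,0.0095,0.017,0.106,-0.003,0.002,-0.0025,0.05,0.0095,0.017,0.106,-0.003,0.002,-0.0025,0.05,0.0095,0.017,0.106,-0.003,0.002,-0.0025,0.05,0.0095,0.017,0.106,-0.003,0.002,-0.0025,0.05],
  "force": 60
}}

```text
clock: 14.12
eef_pos: [590.8, 355.2, 135.5]
tcp_rot: [3.138, -0.002, 1.62]
contact_force: [-1.1, -1.9, 7.1]
opening: 0.145
```

```bash
python3 - <<'E'
from go import *
s=sense(); print(s["clock"],s["eef_pos"],s["tcp_rot"],s["opening"],s["contact_force"])
show([500,110,350],tilt(0,0),0)
# pre-insert: TCP height above foot = z-5
h=s["eef_pos"][2]-5; print(h); pre=mouth+12*n; T=tcp(pre,tilt(30),h); print(T, tcp(mouth+40*n,tilt(30),h))
E
```

```text
14.1167 [590.75138156 355.16486469 135.45938424] [ 3.13837880e+00 -1.61390428e-03  1.61998690e+00] 0.14475677483060112 [-1.14553405 -1.88683882  7.05299513]
t [-0.2401, -0.102, -0.2153] w [0.0032, -0.0017, 0.0492] |t|mm 338 deg 3
130.45938424443327
[580.36345436  26.72371303 255.52314092] [566.48442894  28.56019152 279.77114092]
```

{"name": "drive_tool", "arguments": {
  "targets": [0,0,-0.02,0,0,0,0.05,0,0,-0.05,0,0,0,0.05,0,0,-0.09,0,0,0,0.05,-0.24,-0.102,-0.215,0.003,0,0.049,0.05,-0.24,-0.102,-0.215,0.003,0,0.049,0.05,-0.24,-0.102,-0.215,0.003,0,0.049,0.05,-0.24,-0.102,-0.215,0.003,0,0.049,0.05,-0.24,-0.102,-0.215,0.003,0,0.049,0.05,-0.24,-0.102,-0.215,0.003,0,0.049,0.05,-0.24,-0.102,-0.215,0.003,0,0.049,0.05,-0.24,-0.102,-0.215,0.003,0,0.049,0.05,-0.24,-0.102,-0.215,0.003,0,0.049,0.05]
}}

```text
clock: 15.12
eef_pos: [499.5, 108.7, 350.1]
tcp_rot: [3.14, -0.001, 1.568]
contact_force: [-0.0, 0.6, -2.2]
opening: 0.148
```

```bash
python3 - <<'E'
from go import *
s=sense(); print(s["clock"],s["eef_pos"],s["tcp_rot"],s["opening"],s["contact_force"])
f2=grab_frame("scene"); save(f2,"s6"); cv2.imwrite("pics/s6.png",cv2.resize(f2["color"][120:280,200:440],(780,520),interpolation=cv2.INTER_CUBIC))
p=s["eef_pos"]
Rt=R.from_euler('xyz',s["tcp_rot"])
for h in(124,127,130): 
  f=p+h*Rt.as_matrix()[:,2]
  print(h,[((proj(f2,f+dy*Rt.as_matrix()[:,0]+18*Rt.as_matrix()[:,1])[0]-[200,120])*3.25).round() for dy in(-50,50)])
show(tcp(mouth+40*n,tilt(30),127),tilt(30),0)
E
```

```text
15.1167 [499.5193324  108.7461247  350.07467622] [ 3.14041100e+00 -1.44186860e-03  1.56833171e+00] 0.14798817534407818 [-0.03272789  0.58910659 -2.19707926]
124 [array([278., 202.]), array([373., 181.])]
127 [array([278., 204.]), array([373., 183.])]
130 [array([278., 206.]), array([372., 185.])]
t [-0.0814, 0.0687, 0.0722] w [-0.5231, -0.0355, 0.1267] |t|mm 129 deg 31
```

View pics/s6.png

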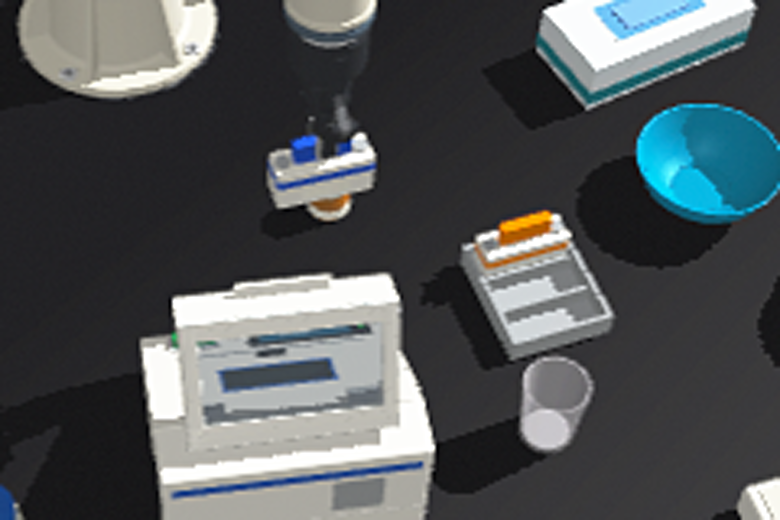

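The pack is held straight. Its bottom edge runs (278,208)–(375,186), so the foot is about 130 mm ahead of the TCP. Next, to the bay.

{"name": "drive_tool", "arguments": {
  "targets": [-0.081,0.067,0.069,-0.523,-0.0355,0.127,0.05,-0.081,0.067,0.069,-0.523,-0.0355,0.127,0.05,-0.081,0.067,0.069,-0.523,-0.0355,0.127,0.05,-0.081,0.067,0.069,-0.523,-0.0355,0.127,0.05,-0.081,0.067,0.069,-0.523,-0.0355,0.127,0.05,-0.081,0.067,0.069,-0.523,-0.0355,0.127,0.05,-0.081,0.067,0.069,-0.523,-0.0355,0.127,0.05,-0.081,0.067,0.069,-0.523,-0.0355,0.127,0.05,-0.081,0.067,0.069,-0.523,-0.0355,0.127,0.05,-0.081,0.067,0.069,-0.523,-0.0355,0.127,0.05]
}}

```text
clock: 16.0
eef_pos: [567.3, 29.5, 279.6]
tcp_rot: [2.62, 0.001, 1.441]
contact_force: [0.1, 0.0, -2.2]
opening: 0.147
```

```bash
python3 - <<'E'
from go import *
s=sense(); print(s["clock"],s["eef_pos"],s["tcp_rot"],s["opening"],s["contact_force"],s["qpos"].round(2))
show(tcp(mouth+12*n,tilt(30),130),tilt(30),0)
g=grab_frame("wrist"); save(g,"w7"); v=g["color"].copy()
Rt=R.from_euler('xyz',s["tcp_rot"]).as_matrix(); p=s["eef_pos"]
for a,b_ in((-21,54),(21,54),(21,-54),(-21,-54)):
    q=proj(g,mouth+a*u+b_*ya)[0]; cv2.circle(v,(int(round(q[0])),int(round(q[1]))),2,(0,0,255),-1)
for a,b_ in((-18,50),(18,50),(18,-50),(-18,-50)):
    q=proj(g,p+Rt@[b_,a,130])[0]; cv2.circle(v,(int(round(q[0])),int(round(q[1]))),2,(0,255,0),-1)
cv2.imwrite("pics/w7.png",v[:, :])
E
```

```text
16.0 [567.27878545  29.50873969 279.58399677] [2.61987677e+00 7.77166159e-04 1.44107617e+00] 0.14689093342396514 [ 0.05526034  0.005079   -2.18047132] [ 0.1   0.13  2.08 -0.28  0.43  0.46]
t [-0.0011, -0.0004, 0.028] w [-0.0019, -0.0002, 0.002] |t|mm 28 deg 0
```

View pics/w7.png

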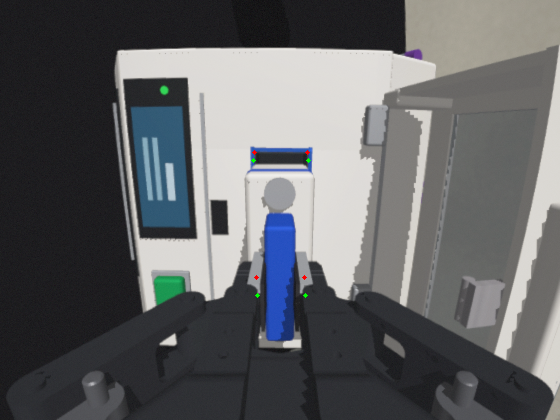

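The bay rim's inner corners at (255,152) and (308,152) match my predicted mouth. The pack is centred on it, so I'll insert along the tool axis.

{"name": "drive_tool", "arguments": {
  "targets": [-0.001,0,0.015,-0.002,0,0.002,0.05,-0.001,0,0.03,-0.002,0,0.002,0.05,-0.001,0,0.038,-0.002,0,0.002,0.05,-0.001,0,0.046,-0.002,0,0.002,0.05,-0.001,0,0.052,-0.002,0,0.002,0.05,-0.001,0,0.052,-0.002,0,0.002,0.05]
}}

```text
clock: 16.55
eef_pos: [592.2, 24.6, 233.0]
tcp_rot: [2.619, 0.0, 1.439]
contact_force: [-1.1, 0.0, -2.5]
opening: 0.142
```

```bash
python3 - <<'E'
from go import *
s=sense(); print(s["clock"],s["eef_pos"],s["contact_force"]); 
show(tcp(mouth-38*n,tilt(30),130),tilt(30),0)
E
```

```text
16.55 [592.18862525  24.57275635 232.97740056] [-1.05818727  0.01333091 -2.50106308]
t [0.0006, 0.0009, 0.0249] w [-0.0014, 0.0006, -0.0003] |t|mm 25 deg 0
```

{"name": "drive_tool", "arguments": {
  "targets": [0,0.0005,0.008,-0.001,0,0,0.05,0,0.0005,0.015,-0.001,0,0,0.05,0,0.0005,0.02,-0.001,0,0,0.05,0,0.0005,0.023,-0.001,0,0,0.05,0,0.0005,0.023,-0.001,0,0,0.05]
}}

```text
clock: 16.97
eef_pos: [603.9, 23.0, 213.5]
tcp_rot: [2.618, 0.0, 1.439]
contact_force: [-0.1, 0.2, -1.9]
opening: 0.143
```

```bash
python3 - <<'E'
from go import *
s=sense(); print(s["clock"],s["eef_pos"],s["contact_force"]); 
show(tcp(mouth-38*n,tilt(30),130),tilt(30),0)
E
```

```text
16.9667 [603.88150025  23.03127932 213.54417191] [-0.13222332  0.16746431 -1.88044721]
t [0.0006, 0.0004, 0.0022] w [0.0, 0.0005, -0.0003] |t|mm 2 deg 0
```

{"name": "drive_tool", "arguments": {
  "targets": [0,0,0.0015,0,0,0,0.05,0,0,0.003,0,0,0,0.05,0,0,0.004,0,0,0,0.05,0,0,0.004,0,0,0,0.05]
}}

```text
clock: 17.3
eef_pos: [605.2, 23.1, 212.2]
tcp_rot: [2.616, 0.0, 1.439]
contact_force: [-18.5, 3.4, 18.1]
opening: 0.145
```

The insertion stopped at the expected depth with a 25 N reaction along the bay axis, so the pack is home. Now release and retreat.

{"name": "drive_tool", "arguments": {
  "targets": [0,0,-0.002,0,0,0,0.05,0,0,-0.002,0,0,0,0.3,0,0,-0.002,0,0,0,0.45,0,0,-0.002,0,0,0,0.45,0,0,-0.02,0,0,0,0.45,0,0,-0.045,0,0,0,0.45,0,0,-0.075,0,0,0,0.45,0,-0.02,-0.1,0,0,0,0.45,0,-0.05,-0.11,0.05,0,0,0.45]
}}

```text
clock: 18.05
eef_pos: [509.2, 36.0, 284.4]
tcp_rot: [2.66, -0.002, 1.439]
contact_force: [0.1, 0.4, 0.9]
opening: 0.451
```

```bash
cat >> go.py <<'E'
def tip(a,r=113,off=0):      # fingertip target (world) on hood at joint angle a (deg)
    H=np.array([52.5,169.6]); e=np.radians(30-a); ex=np.array([np.cos(e),np.sin(e)]); ez=np.array([-ex[1],ex[0]])
    p=H-r*ex+(50+off)*ez; return L([p[0],-1.4,p[1]])
E
python3 - <<'E'
from go import *
s=sense(); print(s["clock"],s["eef_pos"],s["tcp_rot"],s["opening"],s["contact_force"],s["qpos"].round(2))
show([500,30,440],tilt(0),0)
P=tip(97.4); print(P, tip(0)); Q=L([115,-1.4,0]); show([Q[0],Q[1],440],tilt(0),0)
g=grab_frame("top"); save(g,"t8"); g=grab_frame("wrist"); save(g,"w8"); cv2.imwrite("pics/w8.png",g["color"])
E
```

```text
18.05 [509.21192169  36.01022629 284.39934863] [ 2.66047601e+00 -1.59357245e-03  1.43863576e+00] 0.4513704676933198 [0.14169447 0.43055067 0.86662502] [ 0.13  0.04  2.16 -0.26  0.49  0.46]
t [-0.0069, 0.0646, -0.1418] w [0.4811, -0.0014, -0.001] |t|mm 156 deg 28
[718.09992527   8.4983651  293.13752067] [593.58919554  24.97367737 156.40127019]
t [0.0005, 0.3118, -0.0128] w [0.4811, -0.0014, -0.001] |t|mm 312 deg 28
```

View pics/w8.png

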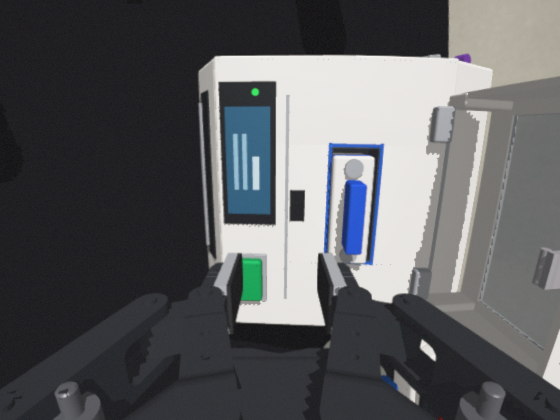

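The pack sits in the bay, grip at (355,217) with an even gap on its sides. Next is going over the hood, with a numerical check of the seat depth.

{"name": "drive_tool", "arguments": {
  "targets": [-0.007,0.065,-0.142,0.48,0,0,0,-0.007,0.065,-0.142,0.48,0,0,0,-0.007,0.065,-0.142,0.48,0,0,0,-0.007,0.065,-0.142,0.48,0,0,0,0,0.19,-0.14,0.48,0,0,0,0,0.312,-0.013,0.48,0,0,0,0,0.312,-0.013,0.48,0,0,0,0,0.312,-0.013,0.48,0,0,0,0,0.312,-0.013,0.48,0,0,0,0,0.312,-0.013,0.48,0,0,0,0,0.312,-0.013,0.48,0,0,0]
}}

```text
clock: 19.07
eef_pos: [780.8, -0.8, 433.6]
tcp_rot: [-3.137, 0.001, 1.438]
contact_force: [1.4, -0.1, 0.7]
opening: -0.001
```

```bash
python3 - <<'E'
from go import *
s=sense(); print(s["clock"],s["eef_pos"],s["tcp_rot"],s["qpos"].round(2),s["contact_force"].round(1))
Q=L([110,-1.4,0]); show([Q[0],Q[1],440],tilt(0),0)
g=load("w8"); 
for hgt in(38,43): print(hgt,[proj(g,mouth+a*u+b_*ya+hgt*n)[0].round(0).tolist() for a,b_ in((-7,30),(7,30),(7,-30),(-7,-30))])
c=g["color"][160:270,335:375].astype(int); m=((c[...,0]>120)&(c[...,2]<90)).astype(np.uint8)
k,lab,st,ce=cv2.connectedComponentsWithStats(m); print((st+[335,160,0,0,0])[1:].tolist())
rows=[(r+160,np.where(lab[r]==(1+st[1:,4].argmax()))[0][[0,-1]]+335) for r in(25,50,75,90)]; print(rows)
E
```

```text
19.0667 [780.79658855  -0.8480895  433.57648848] [-3.13681861e+00  5.40871017e-04  1.43804220e+00] [-0.    0.54  1.07  0.    1.54  0.13] [ 1.4 -0.1  0.7]
t [0.001, -0.0086, -0.0064] w [-0.0048, 0.0005, -0.0012] |t|mm 11 deg 0
38 [[354.0, 181.0], [372.0, 181.0], [366.0, 252.0], [349.0, 252.0]]
43 [[355.0, 182.0], [373.0, 182.0], [367.0, 255.0], [350.0, 255.0]]
[[345, 180, 21, 75, 1199], [365, 212, 10, 53, 131]]
[(185, array([349, 365])), (210, array([348, 364])), (235, array([346, 361])), (250, array([345, 360]))]
```

```bash
python3 - <<'E'
from go import *
s=sense(); Rt=tilt(0)
def d(p): return (delta(s,tcp(p,Rt,73),Rt)[0]*1000).round().tolist()
Q=L([90,-1.4,292]); print("desc",d(Q))
for a in(97,88,80,72,64,56,48,40,32,24,16,8,0): print(a,d(tip(a,114,4)))
E
```

```text
desc [1.0, -28.0, 69.0]
97 [1.0, -61.0, 65.0]
88 [1.0, -80.0, 66.0]
80 [1.0, -98.0, 69.0]
72 [1.0, -114.0, 75.0]
64 [1.0, -130.0, 83.0]
56 [1.0, -144.0, 93.0]
48 [1.0, -157.0, 105.0]
40 [1.0, -168.0, 119.0]
32 [1.0, -178.0, 134.0]
24 [1.0, -184.0, 150.0]
16 [1.0, -189.0, 167.0]
8 [1.0, -191.0, 184.0]
0 [1.0, -191.0, 202.0]
```

{"name": "drive_tool", "arguments": {
  "targets": [0.001,-0.022,0.038,-0.005,0,0,0,0.001,-0.028,0.069,-0.005,0,0,0,0.001,-0.04,0.069,-0.005,0,0,0,0.001,-0.061,0.066,-0.005,0,0,0,0.001,-0.07,0.066,-0.005,0,0,0,0.001,-0.08,0.066,-0.005,0,0,0,0.001,-0.089,0.068,-0.005,0,0,0,0.001,-0.098,0.069,-0.005,0,0,0,0.001,-0.106,0.072,-0.005,0,0,0,0.001,-0.114,0.075,-0.005,0,0,0,0.001,-0.122,0.079,-0.005,0,0,0,0.001,-0.13,0.083,-0.005,0,0,0]
}}

```text
clock: 20.07
eef_pos: [647.7, 18.3, 352.5]
tcp_rot: [-3.141, 0.0, 1.439]
contact_force: [0.7, -0.4, 0.1]
opening: -0.004
```

```bash
python3 - <<'E'
from go import *
s=sense(); Rt=tilt(0); print(s["clock"],s["eef_pos"],s["contact_force"].round(1))
def d(p): return (delta(s,tcp(p,Rt,73),Rt)[0]*1000).round().tolist()
for a in(64,56,48,40,32,24,16,12,8,4,0): print(a,d(tip(a,114,4)))
g=grab_frame("wrist"); save(g,"w9")
E
```

```text
20.0667 [647.69305252  18.28945279 352.47453764] [ 0.7 -0.4  0.1]
64 [-0.0, 4.0, 1.0]
56 [-0.0, -10.0, 11.0]
48 [-0.0, -23.0, 23.0]
40 [-0.0, -34.0, 37.0]
32 [-0.0, -44.0, 52.0]
24 [-0.0, -51.0, 68.0]
16 [-0.0, -55.0, 85.0]
12 [-0.0, -57.0, 94.0]
8 [-0.0, -58.0, 102.0]
4 [-0.0, -58.0, 111.0]
0 [-0.0, -57.0, 120.0]
```

{"name": "drive_tool", "arguments": {
  "targets": [0,-0.004,0.006,0,0,0,0,0,-0.01,0.011,0,0,0,0,0,-0.017,0.017,0,0,0,0,0,-0.023,0.023,0,0,0,0,0,-0.029,0.03,0,0,0,0,0,-0.034,0.037,0,0,0,0,0,-0.039,0.045,0,0,0,0,0,-0.044,0.052,0,0,0,0,0,-0.048,0.06,0,0,0,0,0,-0.051,0.068,0,0,0,0,0,-0.053,0.076,0,0,0,0,0,-0.055,0.085,0,0,0,0]
}}

```text
clock: 21.12
eef_pos: [593.2, 25.5, 267.0]
tcp_rot: [-3.14, 0.0, 1.439]
contact_force: [-2.1, 0.3, 1.6]
opening: 0.001
```

```bash
python3 - <<'E'
from go import *
s=sense(); Rt=tilt(0); print(s["clock"],s["eef_pos"],s["contact_force"].round(1))
def d(p): return (delta(s,tcp(p,Rt,73),Rt)[0]*1000).round().tolist()
for a in(16,12,8,4,0,-3): print(a,d(tip(a,114,4)))
E
```

```text
21.1167 [593.19795218  25.50425217 267.02534752] [-2.1  0.3  1.6]
16 [-0.0, -0.0, -0.0]
12 [-0.0, -2.0, 8.0]
8 [-0.0, -3.0, 17.0]
4 [-0.0, -3.0, 26.0]
0 [-0.0, -2.0, 35.0]
-3 [-0.0, -2.0, 41.0]
```

{"name": "drive_tool", "arguments": {
  "targets": [0,-0.001,0.004,0,0,0,0,0,-0.002,0.008,0,0,0,0,0,-0.002,0.012,0,0,0,0,0,-0.003,0.017,0,0,0,0,0,-0.003,0.021,0,0,0,0,0,-0.003,0.025,0,0,0,0,0,-0.003,0.029,0,0,0,0,0,-0.003,0.029,0,0,0,0]
}}

```text
clock: 21.78
eef_pos: [591.0, 25.8, 238.6]
tcp_rot: [-3.141, 0.0, 1.439]
contact_force: [-3.1, 0.4, 3.7]
opening: -0.007
```

```bash
python3 - <<'E'
from go import *
s=sense(); print(s["clock"],s["eef_pos"],s["contact_force"].round(1),(s["contact_force"]@n).round(1))
E
```

```text
21.7833 [590.99003294  25.8131017  238.59342598] [-3.1  0.4  3.7] 4.7
```

Force is 4.7 N along the normal, so it isn't latched yet. I'll continue in small steps.

{"name": "drive_tool", "arguments": {
  "targets": [0,0,0.002,0,0,0,0,0,0,0.004,0,0,0,0,0,0,0.006,0,0,0,0,0,0,0.006,0,0,0,0]
}}

```text
clock: 22.12
eef_pos: [591.2, 25.8, 232.9]
tcp_rot: [3.141, -0.0, 1.439]
contact_force: [0.2, 0.5, -0.7]
opening: 0.001
```

```bash
python3 - <<'E'
from go import *
s=sense(); print(s["clock"],s["eef_pos"],s["contact_force"].round(1),(s["contact_force"]@n).round(1))
E
```

```text
22.1167 [591.17197873  25.84153605 232.93399134] [ 0.2  0.5 -0.7] -0.7
```

{"name": "drive_tool", "arguments": {
  "targets": [0,0,0.001,0,0,0,0,0,0,0.002,0,0,0,0,0,0,0.002,0,0,0,0]
}}

```text
clock: 22.37
eef_pos: [591.4, 25.8, 231.2]
tcp_rot: [3.141, -0.0, 1.439]
contact_force: [-0.8, -0.2, 4.8]
opening: -0.0
```

```bash
python3 - <<'E'
from go import *
s=sense(); print(s["clock"],s["eef_pos"],s["contact_force"].round(1),(s["contact_force"]@n).round(1))
E
```

```text
22.3667 [591.38358559  25.83010104 231.19461414] [-0.8 -0.2  4.8] 4.5
```

{"name": "drive_tool", "arguments": {
  "targets": [0,0,0.001,0,0,0,0,0,0,0.002,0,0,0,0,0,0,0.002,0,0,0,0]
}}

```text
clock: 22.62
eef_pos: [591.6, 25.8, 230.7]
tcp_rot: [3.14, -0.0, 1.439]
contact_force: [-4.3, -1.1, 18.4]
opening: 0.003
```

{"name": "drive_tool", "arguments": {
  "targets": [0,0,-0.02,0,0,0,0,0,0,-0.06,0,0,0,0,0,0,-0.1,0,0,0,0,0,-0.04,-0.14,0,0,0,0,-0.05,-0.08,-0.16,0,0,0,0,-0.09,-0.11,-0.16,0,0,0,0,-0.13,-0.13,-0.16,0,0,0,0,-0.17,-0.14,-0.16,0,0,0,0,-0.21,-0.15,-0.16,0,0,0,0,-0.25,-0.16,-0.16,0,0,0,0,-0.29,-0.16,-0.16,0,0,0,0,-0.33,-0.16,-0.16,0,0,0,0]
}}

```text
clock: 23.62
eef_pos: [394.9, -245.6, 389.1]
tcp_rot: [3.141, 0.0, 1.439]
contact_force: [2.0, -1.2, -0.3]
opening: 0.001
```

```bash
python3 - <<'E'
from go import *
s=sense(); print(s["clock"],s["eef_pos"],s["contact_force"].round(1))
for k,n0 in(("top","top0"),("scene","scene0")):
    g=grab_frame(k); save(g,k+"9"); d=cv2.absdiff(g["color"],load(n0)["color"]).max(2)>45
    print(k)
    for y in range(100,420,20): print(''.join('#' if d[y:y+20,x:x+20].mean()>.3 else ('+' if d[y:y+20,x:x+20].mean()>.08 else '.') for x in range(0,560,20)))
E
```

```text
23.6167 [ 394.88890399 -245.59298038  389.1189761 ] [ 2.  -1.2 -0.3]
top
............................
............................
............................
............................
............................
.........#+.........#.......
...................###+...#+
...................#####..##
..................#####.....
..................#..#+...+#
.................#####..+###
..............+##+.+#+.+####
............+####+###+######
...........#################
..........######+#########+.
.........+###############+..
scene
..##...+#+..##..............
..+#....+...................
........+...................
............................
............................
..................#+........
.....+......................
.++....##+..................
..+....++...................
............................
............................
............................
............................
............................
............................
............................
```

```bash
python3 - <<'E'
from go import *
g=load("scene9"); g0=load("scene0")
Rz=R.from_euler('z',1.17-np.pi/2).as_matrix(); 
P=np.array([Rz@[a,b_,z]+[537.5,-366.5,5] for z in(0,50) for a in(-18,18) for b_ in(-50,50)]); q=proj(g,P); print("pred bbox",q.min(0).round(),q.max(0).round(),"top only",q[4:].min(0).round(),q[4:].max(0).round())
c=g["color"][205:295,130:205].astype(int); m=(c.min(2)>120).astype(np.uint8); k,_,st,_=cv2.connectedComponentsWithStats(m); st=st[st[:,4]>30][1:]; print("white", [(x+130,y+205,x+w+130,y+h+205,a) for x,y,w,h,a in st])
def cen(im,f):
    m=f(im.astype(int)); y,x=np.where(m); return x.mean().round(1),y.mean().round(1),len(x)
for nm,f,(y0,y1,x0,x1) in(("redcap",lambda c:(c[...,2]>150)&(c[...,1]<70),(210,260,90,140)),("bluecap",lambda c:(c[...,0]>110)&(c[...,2]<60),(265,290,180,215)),("jar",lambda c:c.min(2)>150,(165,185,290,312)),("orange",lambda c:(c[...,2]>180)&(c[...,0]<80),(180,215,340,390))):
    print(nm,cen(g0["color"][y0:y1,x0:x1],f),cen(g["color"][y0:y1,x0:x1],f))
d=cv2.absdiff(g["color"],g0["color"])[205:290,245:335].max(2); print("analyser diff",(d>40).mean(),d.mean())
E
```

```text
pred bbox [150. 240.] [183. 260.] top only [150. 240.] [181. 252.]
white [(np.int32(150), np.int32(242), np.int32(183), np.int32(261), np.int32(336)), (np.int32(185), np.int32(275), np.int32(205), np.int32(295), np.int32(171))]
redcap (np.float64(17.2), np.float64(14.7), 71) (np.float64(nan), np.float64(nan), 0)
bluecap (np.float64(11.7), np.float64(10.0), 415) (np.float64(11.7), np.float64(10.0), 416)
jar (np.float64(11.4), np.float64(9.7), 94) (np.float64(11.4), np.float64(9.7), 94)
orange (np.float64(21.3), np.float64(8.0), 53) (np.float64(21.4), np.float64(8.0), 54)
analyser diff 0.002352941176470588 1.6372549019607843<stdin>:7: RuntimeWarning: Mean of empty slice.
  ret = ret.dtype.type(ret / rcount)
```

```bash
python3 - <<'E'
from go import *
for k in("scene0","s3","s6","scene9"):
    c=load(k)["color"][200:265,90:150].astype(int); m=(c[...,2]>50)&(c[...,2]>2.2*c[...,1])&(c[...,2]>2*c[...,0]); y,x=np.where(m); print(k,len(x),x.mean().round(1) if len(x) else None,y.mean().round(1) if len(x) else None,c[m].mean(0).round() if len(x) else None)
    w=c.min(2)>150; y,x=np.where(w); print("  white",len(x),x.mean().round(1),y.mean().round(1))
E
```

```text
scene0 92 17.1 25.0 [ 25.  32. 193.]
  white 482 26.7 42.9
s3 91 17.1 25.0 [ 26.  33. 200.]
  white 532 25.8 42.5
s6 85 17.0 25.2 [ 21.  26. 133.]
  white 346 24.8 45.6
scene9 86 17.1 25.2 [ 21.  25. 130.]
  white 492 26.5 42.8
```

The red cap is in the same place and only shaded, so everything checks out. Handing in.

```bash
python3 -c "
from rig import *
print(sign_off())"
```

```text
the job is handed in; nothing more can be done
None
```

The reagent pack is changed and the job is handed in, at about 24 s on the robot's clock. I pressed the release button and the hood sprang open. The used pack went into the blue tray, the fresh blue pack into the bay, and I swung the hood shut.

**Last checks**
- **Hood:** the pushing force rose to about 5 N and dropped to zero as the latch snapped. The hood then pushed back at 18 N. After I retreated, the analyser looked the same as at the start in both fixed views, and the hood stayed shut.
- **Fresh pack:** it stopped at the expected depth with about 25 N of reaction. It rests against the bay's lower wall, as the used one did. The images could not separately confirm the last few millimetres of depth.
- **Used pack:** its outline in the tray matches an upright pack to within 2 px.
- **Other objects:** the orange pack, wash bottle, diluent and control jar are where they were. I did not measure the beaker and basin separately, but the before/after pictures show no change there.

**What went wrong:** on the first approach to the button the wrist flipped near a singular pose, which left the last joint at its limit. A quarter turn of the tool fixed it at a cost of a few seconds. One check seemed to show the wash bottle's red cap missing, but it was only in the arm's shadow.

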